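# Dock the processor pusher and slotted spoon under the keeper bar

## Task

Put the dried tools away in the bamboo dock: swing the dark keeper bar by its red knob right aside, clear of both cradles, then lay the grey pusher fully down in its wide cradle with its flange just outside the open end (away from the dark end stop), and after it lay the black slotted spoon's handle down in both notches of the other lane with its blade pointing the same way as the flange. Finally swing the keeper bar back across both tools until it is fully closed. Leave the other things on the counter where they stand.

Things in the scene. Friction and masses are not known exactly. Their poses are not given: they have to be found in the camera images.
- dock: Bamboo docking tray, fixed to the counter, 220 mm (own x) by 255 mm (own y, from -150 to +105 mm), board 12 mm thick; origin on the counter under it, its z up. Its own x runs along both cradles, from the dark-wood end stop (x = -84 mm) towards the open end (+x). It carries the pusher's wide cradle along y = -40 mm, the spoon's two notched rests along y = +50 mm, and the keeper's steel pivot post (20 mm thick) at x = 0, y = -125 mm.
- pusher_seat (a point): Where the pusher's centre lies when seated, 30 mm above the counter; axes as the dock. The cradle is open on top: flat floor 12 mm above the counter, two pairs of bamboo cheeks 16 mm long centred at x = -45 and +45 mm from here, 46 mm apart inside, their tops flaring outwards up to 43 mm above the counter; between the pairs it is open at the sides (room for fingers). The dark end stop's inner face is 79 mm away at -x, 44 mm above the counter.
- spoon_seat (a point): Where the spoon's handle centre (point spoon_center) lies when seated, 39 mm above the counter; axes as the dock. Two bamboo rests, 12 mm long (along x), stand at x = -70 and +40 mm from here; each has a notch open on top, 24 mm wide inside, its floor 32 mm above the counter, its prongs flaring outwards up to 51 mm above the counter. Between the rests the space is free down to the board, 12 mm above the counter.
- keeper (a joint): Angle of the keeper, a dark-wood bar 18 mm wide and 10 mm thick (59 to 69 mm above the counter) that swings level about the steel pivot post. 0 = closed, against its stop, the bar lying along the dock's +y across both cradles; grows as it swings anticlockwise seen from above, towards the end-stop side (-x of the dock); about 1.57 = parallel to the cradles, out of their way; limit 1.75. Light friction (about 1 N at the knob): it stays where it is left.
- keeper_pivot (a point): On the keeper's vertical hinge axis, 64 mm above the counter; axes as the dock.
- keeper_knob (a point): Grip point on the red upright round knob on the keeper, 22 mm in diameter, 185 mm from the hinge axis; this point is 92 mm above the counter, the knob's top 110 mm, the bar's top below it 69 mm. The knob turns with the bar.
- pusher_center (a point): Centre of the grey plastic food-processor pusher, a lying block 131 mm long (x), 40 mm wide (y), 36 mm high; the point is 18 mm above its underside. Its x points to the flange end. 98 to 196 g.
- pusher_flange (a point): Centre of the pusher's flange plate at its +x end, 64 mm from pusher_center: 8 mm thick, 56 mm wide, 48 mm high, level with the block underneath. When seated it stands just outside the +x cheeks.
- spoon_center (a point): Grip point of the black nylon slotted spoon, near its centre of mass, half-way up its handle, 7 mm above its underside. The handle is a straight bar 18 mm wide (y) and 14 mm high, from x = -130 to +60 mm of here. Its x points to the slotted blade. 50 to 98 g.
- spoon_blade (a point): Middle of the spoon's slotted blade, 95 mm along x from spoon_center; the blade is about 70 mm long and 58 mm wide, up to about 8 mm thick.
- pusher: The pusher itself; origin on its underside below pusher_center, axes as there.
- spoon: The spoon itself; origin on its underside below spoon_center, axes as there.
- bowl: Bystander: empty clear processor bowl, 170 mm wide, 130 mm high, with a side handle; origin under its centre.
- ramekin: Bystander: glass ramekin, 90 mm wide, 45 mm high; origin under its centre.
- mug: Bystander: blue mug, 82 mm wide, 92 mm high; origin under its centre.
- oil: Bystander: green oil bottle, 64 mm wide, 210 mm high; origin under its centre.
- jar: Bystander: amber jar, 76 mm wide, 90 mm high; origin under its centre.
- spatula: Bystander: wooden spatula lying on the far side of the counter; origin under its middle.
- mill: Bystander: dark wooden pepper mill, 56 mm wide, 165 mm high; origin under its centre.

How it is judged:
By the outcome, as a careful person would: the job done as asked, in the order asked, and still so for the second after the job is handed in, with the robot touching nothing.
It also fails if it takes over 72 s, if anything falls off the work surface, if the arm or the gripper's body presses on something with over 40 N, if the wrist force passes 120 N, or if a joint passes its speed limit or range.

## Robot

A 7-joint arm with a two-finger parallel gripper is mounted at the origin on the work surface. World frame = base frame: x ahead of the robot, y to its left, z up, the work surface at z = 0. Lengths are in m, angles in rad, forces in N, time in s.
With the tool pointing down it reaches from about 0.375 to 0.925 m from the base axis. Payload 3.1 kg.
Tool frame: the origin (TCP) lies between the finger pads; the fingertips stand 19 mm ahead of it and the grasp point (between the pads) is the TCP; z points along the fingers, y is the line along which they close (so a half turn about z gives the same grasp; the last joint's range is limited). The gripper opens to 85 mm and grips with 20 to 120 N. Pads are 22 mm wide; open, the fingers measure 114 mm over their backs; the gripper's body (76 mm by 85 mm) begins 54 mm behind the grasp point. The pads swing forward as they close: fully open they stand 13 mm farther back than shut.
Start: joints at [-0.098, 0.383, 0.044, 1.598, -0.018, 1.161, -0.05], TCP at [0.65, 0, 0.25] pointing down, gripper open.
Joint ranges: [-2.61, 2.61], [-0.41, 2.15], [-1.48, 1.57], [0, 2.5], [-1.57, 4.71], [0.05, 1.97], [-2.85, 2.85]. Speed limits (rad/s): [2.79, 2.79, 3.14, 3.14, 3.14, 3.14, 3.14].

## Interface

Orientations are given as a unit quaternion [x, y, z, w].
In Python, from bench import move_ptp, movel, move_j, move_gripper, pause, inverse_kinematics, read_camera, camera_params, MotionError, sign_off, look_for, tip_of, read_time_s, read_qpos, read_joint_vel, read_effort, read_eef_pos, read_tcp_rot, read_ft_force, read_ft_torque, read_finger_gap, read_grasp_force gives the robot as it stands. Calls block until the motion is done:
- move_ptp(position, orientation): joint-space move of the TCP to a pose.
- movel(position, orientation=None, speed=0.15): straight line of the TCP; orientation=None keeps the orientation; speed is the mean speed in m/s.
- move_j(angles): joint-space move.
- move_gripper(opening, effort=None): finger opening in m; effort is the grip in N (None keeps the last); returns when the fingers have stopped.
- pause(seconds).
- inverse_kinematics(position, orientation): joint angles nearest the present ones, or None.
- read_camera(name): name is "scene" or "side" or "wrist"; returns the picture (384x512x3 uint8, red, green, blue); there is no depth.
- camera_params(name): a dict with "K" (3x3 intrinsics, pixels), "camera_from_world" (4x4, takes a point from world to camera coordinates). Camera axes: x right, y down, z forward; pixel columns grow to the right and rows downward; lengths in m; the calibration is good to about 2 mm. A picture is of the moment at which its call begins: read the wrist's pose just before it. camera_params takes no time and is no camera call; for the wrist camera it gives the pose at the moment of the call.
A pose or a line that the arm cannot do raises MotionError and nothing moves.
- sign_off(): hands the job in; it is judged then, once.
Trained networks look in the newest picture that a camera, given by its name, has taken for a name from the list of things; names that differ only in an ending like _2 or _b are one class to them, and where a whole thing is asked for, a point or a joint stands for the part that bears it (a point fixed in the world has none). Each returns a list of dicts, best first, with "confidence" (0 to 1); they miss things now and then, are a little off and sometimes report something else, mostly with a low value. They report only what shows in the picture. A call takes as long as a camera call.
- look_for(camera, name): "at" ([column, row] in pixels, amid what is visible of it).
- tip_of(camera, name): "at" ([column, row] in pixels: a listed point, or the origin of a listed thing).
Readings, each from a call of its own:
- read_time_s(): time.
- read_qpos(): joint angles.
- read_joint_vel(): joint speeds.
- read_effort(): joint torques, N m.
- read_eef_pos(): TCP position.
- read_tcp_rot(): TCP orientation.
- read_ft_force(): force on the tool from outside, world axes, zero at the start.
- read_ft_torque(): the same for the moment, N m.
- read_finger_gap(): finger opening in m.
- read_grasp_force(): force on a finger pad.
Only numpy, scipy, OpenCV 4.12 (cv2) and the standard library are available. Lean on these libraries where they do the work, as an engineer would, in place of code of your own. Each camera call takes 0.05 s, during which the arm holds its last target. There are 200 camera calls.

## Working session

There is one attempt and no reset: what is moved stays moved. The work goes in short steps, each a Python script; the robot and the scene stay as the last script left them, time stands still between calls to the robot, and variables do not carry over. Pictures are saved under pics/ and viewed, at most 11 in all, crops included, and the job is handed in when it is done.

```bash
ls; mkdir -p pics; cat > h.py <<'E'
import numpy as np, cv2
from bench import *
def save(cam,name):
    im=read_camera(cam); cv2.imwrite('pics/'+name,im[:,:,::-1]); return im
def P(cam):
    p=camera_params(cam); return np.array(p['K'])@np.array(p['camera_from_world'])[:3]
def tri(obs):
    A=[]
    for M,(u,v) in obs: A+= [u*M[2]-M[0], v*M[2]-M[1]]
    A=np.array(A); A/=np.linalg.norm(A[:,:3],axis=1)[:,None]
    x=np.linalg.lstsq(A[:,:3],-A[:,3],rcond=None)[0]; return x, np.linalg.norm(A[:,:3]@x+A[:,3])
def onz(M,uv,z):
    A=np.array([uv[0]*M[2]-M[0],uv[1]*M[2]-M[1]]); return np.linalg.solve(A[:,:2],-(A[:,2]*z+A[:,3]))
def Q(yaw): # tool down, tool y axis at world angle yaw+90deg
    from scipy.spatial.transform import Rotation as R
    return (R.from_euler('z',yaw)*R.from_quat([1,0,0,0])).as_quat()
E
cat > a.py <<'E'
from h import *
ims=[save(c,c+'0.png') for c in ('scene','side')]
cv2.imwrite('pics/both0.png',cv2.resize(np.hstack(ims),(800,300))[:,:,::-1])
names={'pusher_center':.018,'pusher_flange':.024,'spoon_center':.007,'spoon_blade':.004,'keeper_knob':.092,'keeper_pivot':.064,'dock':0,'pusher_seat':.03,'spoon_seat':.039,'bowl':0,'ramekin':0,'mug':0,'oil':0,'jar':0,'mill':0,'spatula':0}
for n,z in names.items():
    o=[];s=''
    for c in ('scene','side'):
        r=tip_of(c,n)
        if r: o.append((P(c),r[0]['at'])); s+=f" {c}{np.round(r[0]['at'])} {r[0]['confidence']:.2f} onz{np.round(onz(P(c),r[0]['at'],z),3)}"
    print(n,s, *( (np.round(tri(o)[0],3),round(tri(o)[1],4)) if len(o)==2 else ()))
print(read_eef_pos(),read_tcp_rot(),read_time_s())
E
python3 a.py
```

```text
pics
pusher_center  scene[200. 249.] 0.89 onz[ 0.509 -0.353] side[251. 261.] 0.74 onz[ 0.495 -0.333] [ 0.498 -0.337  0.01 ] 0.0129
pusher_flange  scene[215. 253.] 0.71 onz[ 0.574 -0.346] side[273. 258.] 0.68 onz[ 0.573 -0.334] [ 0.573 -0.343  0.028] 0.0064
spoon_center  scene[236. 210.] 0.55 onz[ 0.511 -0.084] side[246. 215.] 0.67 onz[ 0.506 -0.076] [ 0.507 -0.077  0.003] 0.0048
spoon_blade  scene[258. 211.] 0.75 onz[ 0.593 -0.045] side[265. 207.] 0.88 onz[ 0.59  -0.032] [ 0.59  -0.039  0.004] 0.0064
keeper_knob  side[221. 163.] 0.68 onz[0.431 0.181]
keeper_pivot  scene[280. 176.] 0.58 onz[0.6   0.148] side[265. 171.] 0.57 onz[0.614 0.136] [0.611 0.124 0.079] 0.0075
dock  scene[215. 253.] 0.64 onz[ 0.56  -0.327] side[239. 180.] 0.97 onz[0.504 0.17 ] [ 0.549 -0.345  0.229] 0.206
pusher_seat  scene[268. 176.] 0.75 onz[0.532 0.162] side[248. 177.] 0.85 onz[0.543 0.148] [0.541 0.143 0.04 ] 0.0074
spoon_seat  scene[255. 166.] 0.81 onz[0.449 0.188] side[224. 173.] 0.87 onz[0.438 0.182] [0.439 0.207 0.022] 0.001
bowl  scene[134. 278.] 0.66 onz[ 0.368 -0.574] side[227. 328.] 0.73 onz[ 0.39  -0.585] [ 0.388 -0.592  0.021] 0.0097
ramekin  scene[277. 258.] 0.92 onz[ 0.782 -0.236] side[323. 238.] 0.84 onz[ 0.781 -0.236] [ 0.781 -0.234 -0.002] 0.0004
mug  scene[203. 289.] 0.59 onz[ 0.616 -0.491] side[296. 299.] 0.67 onz[ 0.622 -0.505] [ 0.62  -0.499  0.003] 0.0091
oil  scene[298. 135.] 0.56 onz[0.493 0.586] side[233. 134.] 0.77 onz[0.513 0.571] [0.51  0.543 0.023] 0.008
jar  side[212. 142.] 0.65 onz[0.4   0.504]
mill  scene[322. 169.] 0.76 onz[0.72 0.37] side[308. 184.] 0.64 onz[0.797 0.102] [0.785 0.119 0.092] 0.1186
spatula  scene[317. 208.] 0.83 onz[0.809 0.102] side[306. 184.] 0.72 onz[0.789 0.102] [ 0.798  0.135 -0.028] 0.0031
[6.50027529e-01 4.84531570e-06 2.50289391e-01] [7.07101117e-01 7.07112445e-01 2.23139819e-05 1.28142159e-05] 1.7
```

View pics/both0.png

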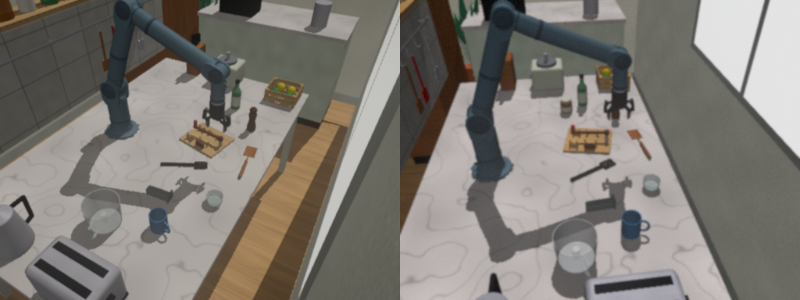

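```bash
python3 - <<'E'
from h import *
p=camera_params('wrist'); T=np.linalg.inv(np.array(p['camera_from_world'])); print(np.round(T,3)); print(p['K'])
for y in (0,.3,-.3):
    for x in (.45,.55,.6):
        for z in (.3,.4,.45): print(x,y,z,[None if inverse_kinematics([x,y,z],Q(a)) is None else 1 for a in (0,.785,1.57,-.785,-1.57)])
E
```

```text
[[ 1.    -0.     0.001  0.651]
 [-0.    -0.966 -0.259  0.065]
 [ 0.001  0.259 -0.966  0.373]
 [ 0.     0.     0.     1.   ]]
[[322.23870293   0.         257.38351028]
 [  0.         322.23870293 190.21782566]
 [  0.           0.           1.        ]]
0.45 0 0.3 [1, 1, 1, 1, None]
0.45 0 0.4 [1, 1, 1, 1, 1]
0.45 0 0.45 [1, 1, 1, 1, 1]
0.55 0 0.3 [1, 1, 1, 1, 1]
0.55 0 0.4 [1, 1, 1, 1, 1]
0.55 0 0.45 [1, 1, 1, 1, 1]
0.6 0 0.3 [1, 1, 1, 1, 1]
0.6 0 0.4 [1, 1, 1, 1, 1]
0.6 0 0.45 [1, 1, 1, 1, 1]
0.45 0.3 0.3 [1, 1, 1, 1, 1]
0.45 0.3 0.4 [1, 1, 1, 1, 1]
0.45 0.3 0.45 [1, 1, 1, 1, 1]
0.55 0.3 0.3 [1, 1, 1, 1, 1]
0.55 0.3 0.4 [1, 1, 1, 1, 1]
0.55 0.3 0.45 [1, 1, 1, 1, 1]
0.6 0.3 0.3 [1, 1, 1, 1, 1]
0.6 0.3 0.4 [1, 1, 1, 1, 1]
0.6 0.3 0.45 [1, 1, 1, 1, 1]
0.45 -0.3 0.3 [1, 1, 1, 1, 1]
0.45 -0.3 0.4 [1, 1, 1, 1, 1]
0.45 -0.3 0.45 [1, 1, 1, 1, 1]
0.55 -0.3 0.3 [1, 1, 1, 1, 1]
0.55 -0.3 0.4 [1, 1, 1, 1, 1]
0.55 -0.3 0.45 [1, 1, 1, 1, 1]
0.6 -0.3 0.3 [1, 1, 1, 1, 1]
0.6 -0.3 0.4 [1, 1, 1, 1, 1]
0.6 -0.3 0.45 [1, 1, 1, 1, 1]
```

The picture shows the dock at (0.52, 0.17), knob toward the robot, spoon in front of it (~(185,165) in the left half), and the pusher at (158,192). Next I take closer wrist views.

```bash
cat > b.py <<'E'
from h import *
obs={}
def view(pos,yaw,names,fn):
    move_ptp(pos,Q(yaw)); pause(.15); M=P('wrist'); im=save('wrist',fn)
    for n in names:
        r=tip_of('wrist',n)
        if r: obs.setdefault(n,[]).append((M,r[0]['at'],r[0]['confidence']))
    return im
d=['keeper_knob','keeper_pivot','pusher_seat','spoon_seat','dock','mill']
t=['pusher_center','pusher_flange','spoon_center','spoon_blade']
i1=view([.52,.08,.36],np.pi/2,d+t[2:],'w1.png')
i2=view([.54,.2,.36],np.pi/2,d,'w2.png')
i3=view([.54,-.22,.33],np.pi/2,t,'w3.png')
i4=view([.48,-.32,.33],np.pi/2,t,'w4.png')
cv2.imwrite('pics/w.png',cv2.resize(np.vstack([np.hstack([i1,i2]),np.hstack([i3,i4])]),(800,600))[:,:,::-1])
import pickle; pickle.dump(obs,open('obs.pkl','wb'))
for n,o in obs.items():
    print(n,[f"{np.round(a[1])} {a[2]:.2f}" for a in o])
    if len(o)>1: print('   ',*np.round(tri([a[:2] for a in o])[0],4),round(tri([a[:2] for a in o])[1],4))
print(read_time_s())
E
python3 b.py
```

```text
keeper_knob ['[179.  76.] 0.80', '[168. 179.] 0.60']
    0.4324 0.1741 0.0964 0.001
keeper_pivot ['[199.  73.] 0.70', '[306. 194.] 0.89']
    0.5327 0.189 0.3299 0.0653
pusher_seat ['[329. 102.] 0.72', '[252. 175.] 0.97']
    0.5602 0.1708 0.1779 0.0497
spoon_seat ['[197.  74.] 0.77']
dock ['[236.  83.] 0.93', '[225. 166.] 0.84']
    0.4917 0.1724 0.0005 0.0008
mill ['[179.  77.] 0.39']
spoon_center ['[249. 253.] 0.59', '[232.  52.] 0.83']
    0.5079 -0.0889 0.0058 0.0016
spoon_blade ['[300. 230.] 0.85', '[296.  18.] 0.96']
    0.5895 -0.0488 0.0064 0.0013
pusher_center ['[237. 238.] 0.58', '[278. 168.] 0.89']
    0.5128 -0.3371 0.0255 0.0023
pusher_flange ['[282. 234.] 0.91', '[329. 166.] 0.77']
    0.5797 -0.3343 0.0209 0.0012
7.025
```

View pics/w.png

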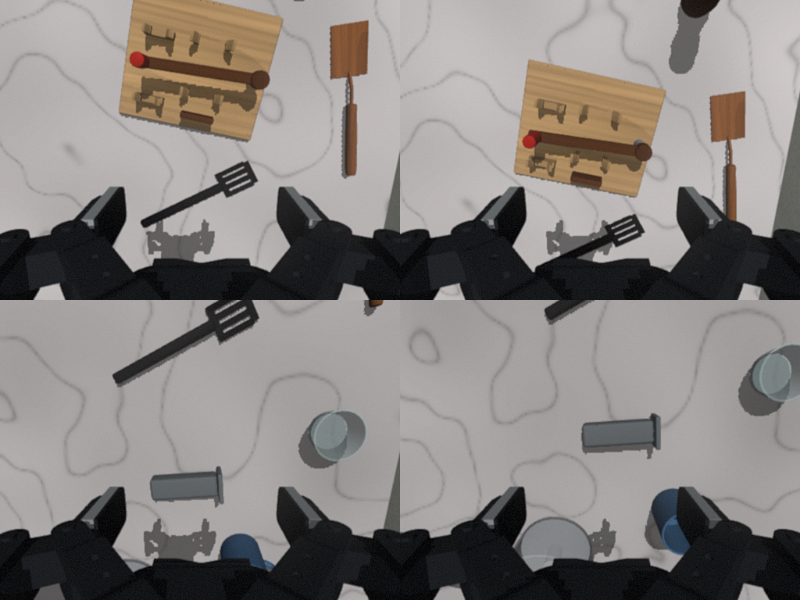

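```bash
cat > c.py <<'E'
from h import *
import pickle
obs=pickle.load(open('obs.pkl','rb'))
Ms={1:obs['dock'][0][0],2:obs['dock'][1][0],3:obs['pusher_center'][0][0],4:obs['pusher_center'][1][0]}
S=2000 # px/m
def rect(i,x0,x1,y0,y1,z):
    M=Ms[i]; im=cv2.imread(f'pics/w{i}.png')
    H=M[:,[0,1]]; H=np.column_stack([H,M[:,2]*z+M[:,3]])
    A=np.array([[1/S,0,x0],[0,-1/S,y1],[0,0,1]])  # rectified px->world
    return cv2.warpPerspective(im,H@A,(int((x1-x0)*S),int((y1-y0)*S)),flags=cv2.INTER_LINEAR|cv2.WARP_INVERSE_MAP)
def fit(mask,x0,y1,name):
    cs,_=cv2.findContours(mask.astype(np.uint8),0,2); c=max(cs,key=cv2.contourArea)
    (u,v),(w,h),a=cv2.minAreaRect(c); b=cv2.boxPoints(((u,v),(w,h),a))
    e=b[1]-b[0] if np.linalg.norm(b[1]-b[0])>np.linalg.norm(b[2]-b[1]) else b[2]-b[1]
    print(name,'ctr',np.round([x0+u/S,y1-v/S],4),'size',np.round([w/S,h/S],4),'long axis deg',round(np.degrees(np.arctan2(-e[1],e[0]))%180,2)); return c
tiles=[]
for i in (1,2):
    x0,x1,y0,y1=.38,.70,.02,.32
    r=rect(i,x0,x1,y0,y1,.012); hsv=cv2.cvtColor(r,cv2.COLOR_BGR2HSV)
    m=cv2.morphologyEx(((hsv[...,1]>70)&(hsv[...,0]<30)).astype(np.uint8),cv2.MORPH_CLOSE,np.ones((25,25)))
    c=fit(m,x0,y1,f'dock{i}'); cv2.drawContours(r,[c],-1,(255,0,0),1); tiles.append(r)
for i in (1,3):
    x0,x1,y0,y1=.36,.66,-.17,.02
    r=rect(i,x0,x1,y0,y1,.014); m=(r.max(2)<70); m[:, :] &= True
    c=fit(m,x0,y1,f'spoon{i}'); cv2.drawContours(r,[c],-1,(0,0,255),1)
    mm=cv2.morphologyEx(m.astype(np.uint8),cv2.MORPH_OPEN,np.ones((1,1)))
    pts=np.argwhere(m)[:,::-1]; tiles.append(r)
for i in (3,4):
    x0,x1,y0,y1=.41,.62,-.42,-.27
    r=rect(i,x0,x1,y0,y1,.036); tiles.append(r)
W=800
a=np.hstack([cv2.resize(t,(400,240)) for t in tiles[:2]]); b=np.hstack([cv2.resize(t,(400,180)) for t in tiles[2:4]]); c=np.hstack([cv2.resize(t,(400,180)) for t in tiles[4:]])
# tile scales: dock 400px/.32, spoon 400/.30, pusher 400/.21
cv2.imwrite('pics/rect.png',np.vstack([a,b,c]))
E
python3 c.py
```

```text
dock1 ctr [0.5134 0.1673] size [0.2628 0.2189] long axis deg 167.89
dock2 ctr [0.5139 0.1678] size [0.2638 0.2183] long axis deg 167.82
spoon1 ctr [ 0.5084 -0.0863] size [0.0542 0.2546] long axis deg 27.15
spoon3 ctr [ 0.5097 -0.0682] size [0.1765 0.2995] long axis deg 0.0
```

View pics/rect.png

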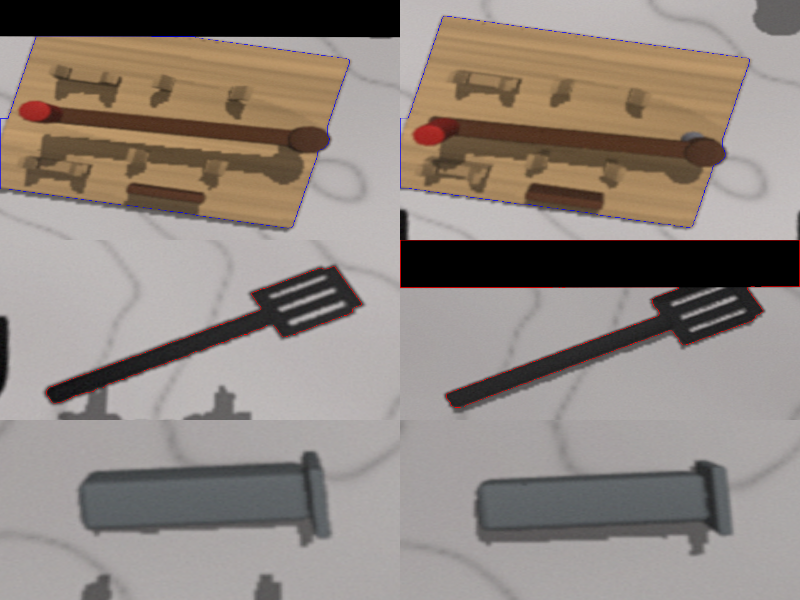

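```bash
cat > d.py <<'E'
exec(open('c.py').read().split('tiles=[]')[0])
for i in (1,2):
    x0,x1,y0,y1=.32,.70,.02,.32
    r=rect(i,x0,x1,y0,y1,.012); hsv=cv2.cvtColor(r,cv2.COLOR_BGR2HSV)
    m=cv2.morphologyEx(((hsv[...,1]>70)&(hsv[...,0]<30)).astype(np.uint8),cv2.MORPH_CLOSE,np.ones((25,25)))
    m=cv2.morphologyEx(m,cv2.MORPH_OPEN,np.ones((61,61)))
    fit(m,x0,y1,f'dock{i}')
    r=rect(i,x0,x1,y0,y1,.069); h=cv2.cvtColor(r,cv2.COLOR_BGR2HSV).astype(int)
    bar=(h[...,1]>90)&(h[...,0]<15)&(r.max(2)<110); fit(cv2.morphologyEx(bar.astype(np.uint8),cv2.MORPH_OPEN,np.ones((9,9))),x0,y1,f'bar{i}')
    r=rect(i,x0,x1,y0,y1,.11); h=cv2.cvtColor(r,cv2.COLOR_BGR2HSV).astype(int)
    fit(((h[...,1]>170)&((h[...,0]<6)|(h[...,0]>172))&(r.max(2)>140)),x0,y1,f'knobtop{i}')
for i in (3,4):
    x0,x1,y0,y1=.41,.62,-.42,-.27
    r=rect(i,x0,x1,y0,y1,.036); b=r.astype(int)
    m=(r.max(2)<130)&((b[...,0]-b[...,2])>6)
    fit(cv2.morphologyEx(m.astype(np.uint8),cv2.MORPH_OPEN,np.ones((45,45))),x0,y1,f'pusher{i}')
E
python3 d.py
```

```text
dock1 ctr [0.516  0.1669] size [0.2568 0.2185] long axis deg 167.6
bar1 ctr [0.5277 0.1557] size [0.201  0.0284] long axis deg 173.05
knobtop1 ctr [0.4314 0.1741] size [0.0183 0.0182] long axis deg 156.8
dock2 ctr [0.5162 0.1673] size [0.2569 0.2179] long axis deg 167.74
bar2 ctr [0.5268 0.1563] size [0.2027 0.0312] long axis deg 172.97
knobtop2 ctr [0.4315 0.1745] size [0.019 0.018] long axis deg 90.0Traceback (most recent call last):
  File "d.py", line 16, in <module>
    fit(cv2.morphologyEx(m.astype(np.uint8),cv2.MORPH_OPEN,np.ones((45,45))),x0,y1,f'pusher{i}')
    ~~~^^^^^^^^^^^^^^^^^^^^^^^^^^^^^^^^^^^^^^^^^^^^^^^^^^^^^^^^^^^^^^^^^^^^^^^^^^^^^^^^^^^^^^^^^
  File "<string>", line 12, in fit
ValueError: max() iterable argument is empty
```

```bash
cat >> h.py <<'E'
YD=np.radians(167.68); XD=YD-np.pi/2
ex=np.array([np.cos(XD),np.sin(XD)]); ey=np.array([np.cos(YD),np.sin(YD)])
O=np.array([.4941,.1719]); PIV=O-.125*ey
def kn(th,r=.186): a=YD+th; return PIV+r*np.array([np.cos(a),np.sin(a)]), a-np.pi
def swing(th0,th1,z,n=8,speed=.15,r=.186):
    for t in np.linspace(th0,th1,n+1)[1:]:
        p,y=kn(t,r); movel([*p,z],Q(y),speed=speed)
def st(): print('t',round(read_time_s(),2),'tcp',np.round(read_eef_pos(),4),'F',np.round(read_ft_force(),1),'gap',round(read_finger_gap(),4),'gf',round(read_grasp_force(),1))
E
python3 - <<'E'
from h import *
p,y=kn(.059); print(p)
move_gripper(.06,20)
move_ptp([*p,.19],Q(y)); movel([*p,.096],speed=.12); st()
move_gripper(.015,25); st()
swing(.059,1.60,.096,speed=.16); st()
move_gripper(.06); p=np.array(read_eef_pos()); movel([p[0],p[1],.2],speed=.2); st()
M=P('wrist'); save('wrist','k.png'); r=tip_of('wrist','keeper_knob'); print(r[:1], onz(M,r[0]['at'],.092) if r else '')
E
```

```text
[0.43248077 0.17413154]
t 10.7 tcp [0.4331 0.1744 0.0965] F [-0.8  0.4  1.3] gap 0.0602 gf 0.0
t 11.12 tcp [0.433  0.1743 0.0967] F [-0.6 -0.4  3.4] gap 0.021 gf 26.1
t 14.12 tcp [ 0.5815 -0.0343  0.0967] F [-0.1  1.6  7.3] gap 0.0211 gf 26.5
t 15.25 tcp [ 0.5802 -0.0378  0.1991] F [-0.3  0.3 -0.5] gap 0.0597 gf 0.0
[{'at': [256.4, 195.4], 'confidence': 0.88}] [ 0.58061499 -0.03807245]
```

View pics/k.png

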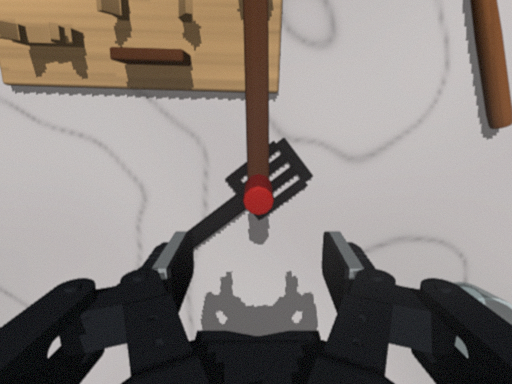

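The knob (257,200) is swung aside, with the bar lying above the spoon blade (so I'll slide the spoon out low later). Next is the pusher.

```bash
python3 - <<'E'
from h import *
yw=.05; c=np.array([.5168,-.336])
move_gripper(.085)
move_ptp([*c,.20],Q(yw)); pause(.2)
M=P('wrist'); im=save('wrist','p.png')
for n,z in (('pusher_center',.018),('pusher_flange',.024)):
    r=tip_of('wrist',n); print(n,r[:1],onz(M,r[0]['at'],z) if r else '')
# overlay predicted top-rear edge & flange outline
u=np.array([np.cos(yw),np.sin(yw)]); v=np.array([-u[1],u[0]])
im=im.copy()
for a,b,z in [(-.0655,.02,.036),(-.0655,-.02,.036),(.060,.02,.036),(.060,-.02,.036),(.060,.028,.048),(.060,-.028,.048),(.068,.028,.048),(.068,-.028,.048)]:
    q=M@np.array([*(c+a*u+b*v),z,1]); cv2.circle(im,tuple(int(k) for k in np.round(q[:2]/q[2])),2,(255,0,0),-1)
cv2.imwrite('pics/p2.png',im[:,:,::-1]); st()
E
```

```text
pusher_center [{'at': [264.9, 178.9], 'confidence': 0.98}] [ 0.5148513  -0.34122813]
pusher_flange [{'at': [265.5, 113.0], 'confidence': 0.92}] [ 0.57716732 -0.33792273]
t 17.24 tcp [ 0.5173 -0.335   0.2   ] F [-1.1 -0.5 -0.2] gap 0.0851 gf 0.0
```

View pics/p2.png

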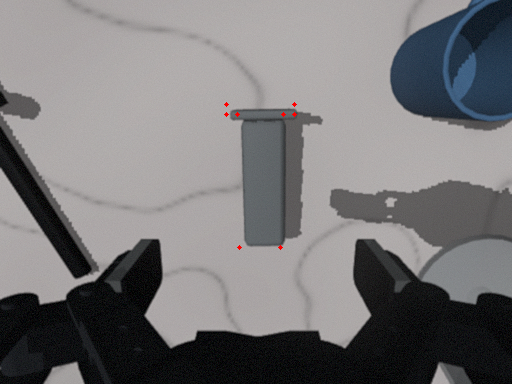

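The overlay shows the pusher a few mm off my estimate (rear (264,244), flange (264,114)), so I correct to (0.5135, -0.3395).

```bash
python3 - <<'E'
from h import *
yw=.05; c=np.array([.5135,-.3395])
movel([*c,.2],Q(yw),speed=.15)
movel([*c,.026],speed=.15); st()
move_gripper(.03,60); st()
movel([*c,.24],speed=.25); st()
s=O-.04*ey
move_ptp([*s,.2],Q(XD)); st()
movel([*s,.075],speed=.15); pause(.3)
st(); save('scene','s1.png'); save('side','s2.png'); M=P('wrist'); im=save('wrist','w5.png')
for n,z in (('pusher_flange',.075-.008+.006),('pusher_center',.067)):
    r=tip_of('wrist',n); 
    if r: d=onz(M,r[0]['at'],z)-O; print(n,r[0],'dock xy',d@ex,d@ey)
a=cv2.imread('pics/s1.png')[110:240,200:340]; b=cv2.imread('pics/s2.png')[110:240,180:320]
top=np.hstack([cv2.resize(a,(400,300),interpolation=2),cv2.resize(b,(400,300),interpolation=2)])
cv2.imwrite('pics/v5.png',np.vstack([top,cv2.resize(im[:,:,::-1],(800,600))[0:300]]))
E
```

```text
t 18.8 tcp [ 0.5144 -0.3401  0.0271] F [-0.2 -0.1  0.4] gap 0.0849 gf 0.0
t 19.28 tcp [ 0.5143 -0.34    0.0269] F [-0.  -0.6  3.9] gap 0.0389 gf 63.1
t 20.29 tcp [ 0.512  -0.3386  0.2377] F [-0.9 -0.5 -2.9] gap 0.039 gf 62.4
t 22.12 tcp [0.5342 0.1608 0.2   ] F [ 0.2  0.2 -2.1] gap 0.039 gf 62.3
t 23.41 tcp [0.5337 0.1635 0.0758] F [-0.1 -0.2 -1.7] gap 0.039 gf 62.3
pusher_flange {'at': [256.8, 116.1], 'confidence': 0.57} dock xy 0.061146387062528736 -0.04136816504727954
pusher_center {'at': [257.7, 259.5], 'confidence': 0.92} dock xy -0.0017545508563337588 -0.041718667915894056
```

View pics/v5.png

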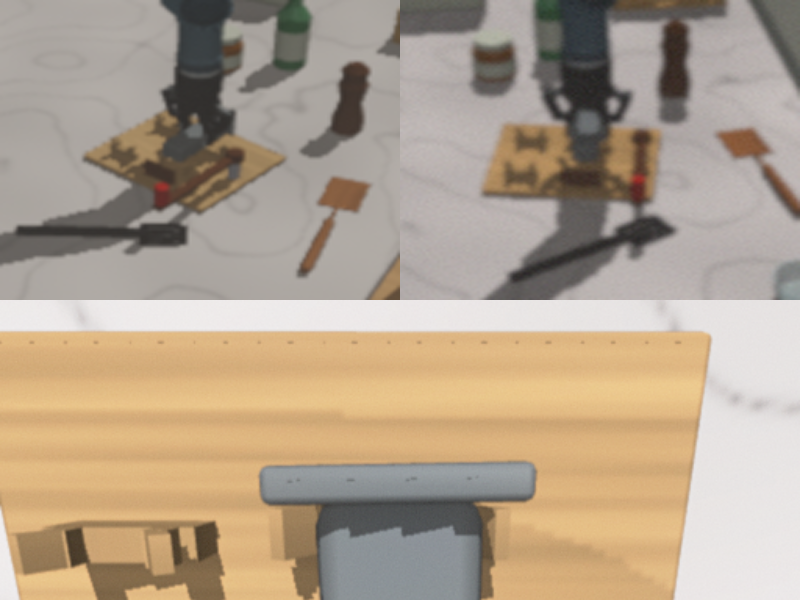

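```bash
python3 - <<'E'
from h import *
M=P('wrist')
def d2w(x,y,z): return [*(O+x*ex+y*ey),z,1]
for n,p,ob in [('corner',(.11,-.15,.012),(711,32)),]:
    q=M@np.array(d2w(*p)); print(n,q[:2]/q[2],np.array(ob)/1.5625, (onz(M,np.array(ob)/1.5625,.012)-O)@np.array([ex,ey]).T)
for ob in [(270,206),(510,206),(285,258),(497,258)]:
    print(ob,(onz(M,np.array(ob)/1.5625,.043)-O)@np.array([ex,ey]).T)
im=cv2.imread('pics/w5.png')[100:240,120:400]
cv2.imwrite('pics/w5c.png',cv2.resize(im,(800,400),interpolation=cv2.INTER_CUBIC))
E
```

```text
corner [465.21337839  15.67712473] [455.04  20.48] [ 0.10772431 -0.14504401]
(270, 206) [ 0.052693   -0.00117953]
(510, 206) [ 0.05266822 -0.07419893]
(285, 258) [ 0.03664952 -0.00477159]
(497, 258) [ 0.0366232  -0.07102018]
```

View pics/w5c.png

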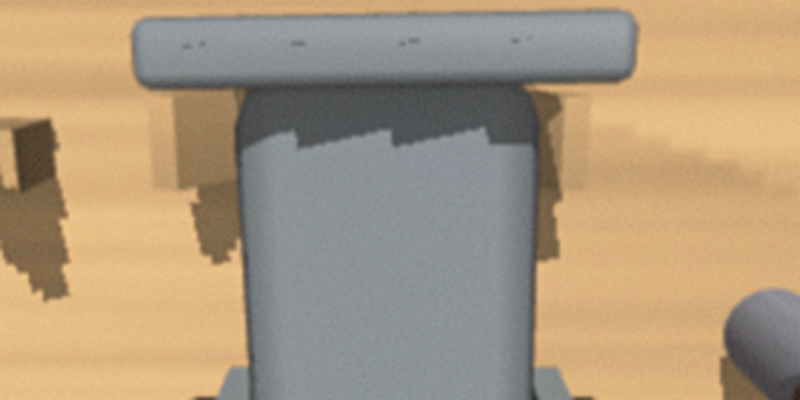

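The close view shows the pusher ~3 mm toward the right cheek (cheek pair centred at dock y ≈ −37.7 against the pusher's −41.5). I shift it and lower.

```bash
python3 - <<'E'
from h import *
s=O-.04*ey+.0015*ex+.0032*ey
movel([*s,.075],speed=.1)
for z in (.055,.047,.0405):
    movel([*s,z],speed=.08); st()
f0=read_ft_force()[2]
z=.0405
while z>.036:
    z-=.001; movel([*s,z],speed=.05); f=read_ft_force()
    if f[2]-f0>4: break
st()
move_gripper(.07); st()
movel([*s,.2],speed=.25)
M=P('wrist'); im=save('wrist','w6.png')
for n,z in (('pusher_flange',.036),('pusher_center',.03),('pusher_seat',.03),('spoon_seat',.039),('keeper_pivot',.064),('dock',0)):
    r=tip_of('wrist',n)
    if r: d=onz(M,r[0]['at'],z)-O; print(n,r[0],'dock xy',d@ex,d@ey)
E
```

```text
t 24.31 tcp [0.5294 0.1651 0.0538] F [-0.  -0.3 -2.3] gap 0.0391 gf 62.3
t 24.56 tcp [0.5299 0.1653 0.0464] F [ 0.1  0.7 -2.5] gap 0.0392 gf 62.4
t 24.81 tcp [0.5299 0.1653 0.04  ] F [ 0.  -0.6 -2.1] gap 0.0391 gf 62.4
t 25.56 tcp [0.5308 0.1656 0.0388] F [-1.9 -1.3  7.3] gap 0.0389 gf 63.5
t 25.97 tcp [0.5303 0.1655 0.0373] F [ 0.4 -0.3  0.2] gap 0.0701 gf 0.0
pusher_flange {'at': [257.9, 106.0], 'confidence': 0.68} dock xy 0.06426957195024473 -0.037415461945310154
pusher_center {'at': [259.8, 176.9], 'confidence': 0.95} dock xy 0.0006422105634278195 -0.03918057373956025
spoon_seat {'at': [159.4, 178.6], 'confidence': 0.6} dock xy 0.0011032134303181852 0.051229635302351306
keeper_pivot {'at': [360.2, 185.7], 'confidence': 0.88} dock xy 0.0008837813207682443 -0.12175550236885171
dock {'at': [218.0, 169.3], 'confidence': 0.66} dock xy 0.0017829244657397419 0.0031240768527522125
```

View pics/w6.png

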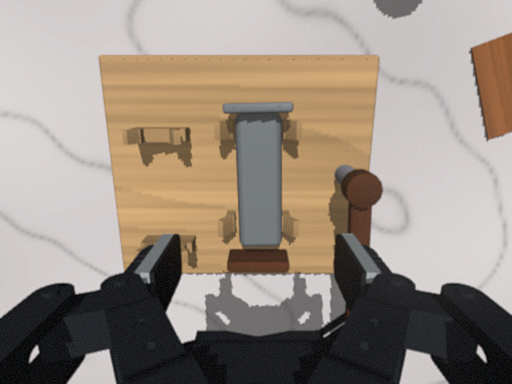

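The pusher lies between its cheeks (flange at (258,106), just outside). Next is the spoon: near check, grasp, slide out low from under the bar.

```bash
python3 - <<'E'
from h import *
c=np.array([.5095,-.0868]); yw=.4747
move_ptp([*c,.2],Q(yw)); pause(.15)
M=P('wrist'); im=save('wrist','w7.png')
g=[]
for n,z in (('spoon_center',.007),('spoon_blade',.004)):
    r=tip_of('wrist',n)
    if r: w=onz(M,r[0]['at'],z); print(n,r[0],w)
S=4000
x0,y1=.38,0.0
z=.014; H=np.column_stack([M[:,0],M[:,1],M[:,2]*z+M[:,3]]); A=np.array([[1/S,0,x0],[0,-1/S,y1],[0,0,1]])
r=cv2.warpPerspective(im,H@A,(1000,800),flags=cv2.INTER_LINEAR|cv2.WARP_INVERSE_MAP)
# mid-handle pixels within 50 mm of the expected centre along it, 25 mm across
u=np.array([np.cos(yw),np.sin(yw)]); v=np.array([-u[1],u[0]])
yy,xx=np.mgrid[:800,:1000]; d=np.stack([x0+xx/S-c[0],y1-yy/S-c[1]],-1); a=d@u; b=d@v
m=(r.max(2)<60)&(abs(a)<.05)&(abs(b)<.025)
k=np.polyfit(a[m],b[m],1); print('handle lateral offset',k[1],'yaw err',k[0],'npx',m.sum(),'expect',.1*.018*S*S)
st()
E
```

```text
spoon_center {'at': [263.6, 176.1], 'confidence': 0.93} [ 0.51036278 -0.09149414]
spoon_blade {'at': [259.7, 77.0], 'confidence': 0.81} [ 0.59219235 -0.04432991]
handle lateral offset -0.0037549466765600297 yaw err 0.0017456373529319278 npx 25703 expect 28800.0
t 28.41 tcp [ 0.5099 -0.0852  0.2   ] F [-0.3 -0.5  0. ] gap 0.0702 gf 0.0
```

```bash
python3 - <<'E'
from h import *
c=np.array([.5105,-.0905]); yw=.476
move_gripper(.045)
movel([*c,.2],Q(yw),speed=.15)
movel([*c,.04],speed=.2); movel([*c,.022],speed=.06); st()
move_gripper(.008,60); st()
movel([*c,.038],speed=.1)
c2=c+[0,-.09]; movel([*c2,.038],speed=.2); movel([*c2,.24],speed=.3); st()
s=O+.05*ey+.0015*ex+.002*ey
move_ptp([*s,.2],Q(XD)); movel([*s,.10],speed=.15); pause(.2); st()
M=P('wrist'); im=save('wrist','w8.png')
for n,z in (('spoon_center',.085),('spoon_blade',.083),('spoon_seat',.039),('dock',0)):
    r=tip_of('wrist',n)
    if r: d=onz(M,r[0]['at'],z)-O; print(n,r[0],'dock xy',d@ex,d@ey)
E
```

```text
t 30.43 tcp [ 0.5101 -0.0904  0.0216] F [-0.6 -0.2 -0.2] gap 0.0448 gf 0.0
t 30.78 tcp [ 0.511  -0.0905  0.0225] F [ 0.4 -0.6  3.1] gap 0.0162 gf 60.8
t 32.52 tcp [ 0.5094 -0.1789  0.2384] F [-0.4  0.5 -1.6] gap 0.0162 gf 60.5
t 34.92 tcp [0.4446 0.1848 0.1011] F [ 0.7  0.3 -0.6] gap 0.016 gf 60.5
spoon_center {'at': [256.0, 252.2], 'confidence': 0.95} dock xy 6.520697155347897e-05 0.05038737793348215
dock {'at': [323.2, 200.4], 'confidence': 0.94} dock xy -7.466646009441526e-05 0.0016719323051638283
```

View pics/w8.png

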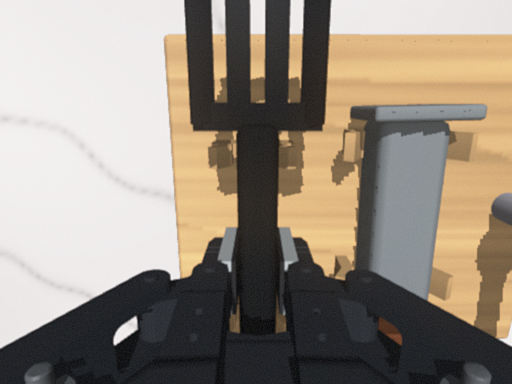

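Handle column ≈258 against notch prongs ≈209–300 (centre ≈255): within ~1.5 mm. I nudge it and lower.

```bash
python3 - <<'E'
from h import *
s=O+.053*ey+.0015*ex
movel([*s,.085],speed=.1)
for z in (.07,.063,.0565): movel([*s,z],speed=.08); st()
f0=read_ft_force()[2]; z=.0565
while z>.052:
    z-=.001; movel([*s,z],speed=.05); f=read_ft_force()
    if f[2]-f0>4: break
st(); move_gripper(.045); st()
movel([*s,.2],speed=.25); pause(.1)
M=P('wrist'); im=save('wrist','w9.png')
for n,z in (('spoon_center',.039),('spoon_blade',.036),('pusher_center',.03)):
    r=tip_of('wrist',n)
    if r: d=onz(M,r[0]['at'],z)-O; print(n,r[0],'dock xy',d@ex,d@ey)
a=save('side','s3.png')
cv2.imwrite('pics/v9.png',np.hstack([cv2.resize(im,(480,360)),cv2.resize(a[110:240,190:310],(320,360),interpolation=2)])[:,:,::-1]); st()
E
```

```text
t 35.81 tcp [0.4419 0.1844 0.0692] F [ 0.7 -0.3 -1.2] gap 0.0162 gf 60.5
t 36.06 tcp [0.4423 0.1845 0.0626] F [-0.   0.6 -0.2] gap 0.0162 gf 60.5
t 36.31 tcp [0.4422 0.1845 0.0561] F [ 0.2 -0.2 -0.6] gap 0.0159 gf 60.5
t 37.06 tcp [0.4427 0.1847 0.0544] F [-2.7 -1.5  7. ] gap 0.016 gf 61.5
t 37.45 tcp [0.4426 0.1847 0.0534] F [-0.5  0.1 -0.3] gap 0.0448 gf 0.0
spoon_center {'at': [260.2, 178.3], 'confidence': 0.62} dock xy 0.0010060898401123416 0.051144071723523386
spoon_blade {'at': [258.3, 69.4], 'confidence': 0.79} dock xy 0.09311319152211449 0.05289402867847605
pusher_center {'at': [356.8, 179.3], 'confidence': 0.66} dock xy -0.001971787730813853 -0.03824412212983454
t 38.53 tcp [0.4419 0.1845 0.1988] F [-0.3 -0.9  1. ] gap 0.0449 gf 0.0
```

View pics/v9.png

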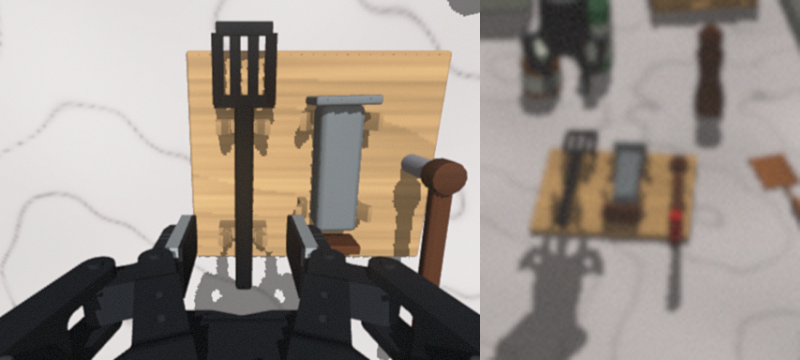

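Both tools are seated (spoon handle at column 243 in both notches, pusher in its cradle). Now I close the keeper.

```bash
python3 - <<'E'
from h import *
p,y=kn(1.60); p=np.array([.5805,-.038])
move_gripper(.06,25)
move_ptp([*p,.2],Q(y)); movel([*p,.0965],speed=.15); move_gripper(.015,30); st()
swing(1.60,.08,.0965,speed=.16); st()
f0=np.array(read_ft_force())[:2]@ex
t=.08
while t>-.08:
    t-=.015; q,y=kn(t); movel([*q,.0965],Q(y),speed=.06)
    f=np.array(read_ft_force())[:2]@ex-f0
    print(round(t,3),round(f,1))
    if f<-7: break
st()
pause(.2); move_gripper(.06); e=np.array(read_eef_pos()); movel([e[0],e[1],.22],speed=.25)
pause(.1); M=P('wrist'); im=save('wrist','w10.png'); r=tip_of('wrist','keeper_knob'); print(r[:1],onz(M,r[0]['at'],.092),kn(0)[0])
move_ptp([.42,.08,.33],Q(np.pi/2)); pause(.1); im2=save('wrist','w11.png')
cv2.imwrite('pics/v11.png',cv2.resize(np.hstack([im,im2]),(800,300))[:,:,::-1]); st()
E
```

```text
t 41.12 tcp [ 0.5813 -0.0381  0.0976] F [-1.6  0.6  4.6] gap 0.021 gf 29.6
t 44.06 tcp [0.4304 0.1718 0.0967] F [-5.9  1.4  8.9] gap 0.0211 gf 31.1
0.065 0.2
0.05 1.2
0.035 0.7
0.02 1.0
0.005 0.8
-0.01 -4.4
-0.025 -8.3
t 45.81 tcp [0.4331 0.1846 0.0965] F [-7.7 -6.7 15.6] gap 0.0209 gf 32.4
[{'at': [264.3, 191.2], 'confidence': 0.76}] [0.43154761 0.18359319] [0.43450476 0.18491566]
t 49.26 tcp [0.4199 0.0802 0.3297] F [0.5 0.8 0.4] gap 0.0602 gf 0.0
```

View pics/v11.png

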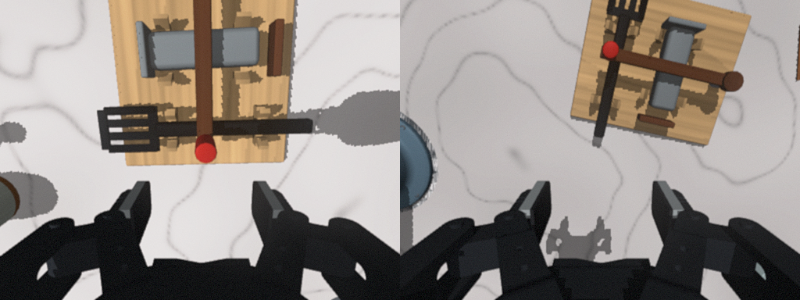

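```bash
python3 -c "
from bench import *
print(sign_off(), read_time_s())"
```

```text
the job is handed in; nothing more can be done
the job is handed in; nothing more can be done
```

The job is handed in at about 49 s: the pusher is seated with its flange just outside the open end, the spoon's handle lies in both notches with its blade pointing the same way, and the keeper bar is swung back until it pressed against its stop.

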